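# Turn the laser head round in its dock and arm it at the guarded switch

### The arm

A 6-joint arm with a two-finger parallel gripper is mounted at the origin on a cart in front of the work surface, level with it; the furniture and walls round the work are solid. World frame = base frame: x ahead of the robot, y to its left, z up, the work surface at z = 0. Lengths are in m, angles in rad, forces in N, time in s.
With the tool pointing down it reaches from about 0.35 to 0.875 m from the base axis. Payload 15.5 kg.
Tool frame: the origin (TCP) lies midway between the tips of the shut fingers; the grasp point (between the pads) lies 19 mm behind it (robot.grip_depth is the distance from the TCP to the grasp point, in m); z points along the fingers, y is the line along which they close (so a half turn about z gives the same grasp; the last joint's range is limited). The gripper opens to 85 mm and grips with 20 to 120 N. Pads are 22 mm wide; open, the fingers measure 114 mm over their backs; the gripper's body (76 mm by 85 mm) begins 54 mm behind the grasp point. The pads swing forward as they close: fully open they stand 13 mm farther back than shut.
Start: joints at [-1.395, 0.494, 1.345, -0, 1.302, -0.096], TCP at [0.167, -0.602, 0.231] pointing down, gripper open.
Joint ranges: [-2.91, 2.91], [-0.82, 2.16], [0.22, 2.67], [-1.22, 4.37], [0.12, 2.79], [-3.08, 3.08]. Speed limits (rad/s): [1.89, 1.89, 2.57, 3.01, 3.01, 3.01].

### API

Orientations are given as a rotation vector (axis times angle).
In Python, from cell import robot gives the robot as it stands.
- The arm moves only by the tool move_arm, never from a script. Its argument "deltas" is text: rows parted by semicolons, each of 6 numbers parted by spaces: the shift along the tool's x, y, z as a fraction of full scale, then the turn, a rotation vector about the tool's x, y, z as a fraction of full scale. A call has 1 to 5 rows; each row shifts and turns the commanded pose from where the row before left it, along the tool's axes as they then stand; what a row does not reach is not made up. Full scale, the value 1, is 0.05 m for a shift and 5 degrees for a turn. A row lasts 1/10 s, in which the tool goes at most 50 mm and 8.59 degrees, less where a joint would pass 70% of its speed; a pose out of reach is approached as far as the arm can. A call with a number of a shift or a turn outside -1 to 1 is refused whole. A call with a gripper value outside its range is refused whole. "gripper" is the gripper's target within -1 to 1 (shut at 1, half-way at 0, fully open at -1), set as the call begins (left out, the last holds). The fingers move at their own pace and stop on an object; "force" is the grip in N (left out, the last holds). Time passes only in rows, so rows that do not move let the fingers close. It gives the time, the measured TCP pose, the force, the opening and the grip force at its end, in the units of the state.
- robot.state(): the state, without advancing time (a new reading comes with each control period).
- robot.camera(name): name is "side" or "top"; returns the picture (480x640x3 uint8, red, green, blue); there is no depth.
- robot.camera_params(name): a dict with "fx", "fy", "cx", "cy" (pixels), "extrinsics" (4x4, takes a point from world to camera coordinates). Camera axes: x right, y down, z forward; pixel columns grow to the right and rows downward; lengths in m; the calibration is good to about 2 mm. A picture is of the moment at which its call begins. camera_params takes no time and is no camera call.
- robot.close_job(): hands the job in; it is judged then, once.
The state is a dict: "time": time; "q": joint angles; "joint_velocities": joint speeds; "tau": joint torques, N m; "eef_pos": TCP position; "tool_rot": TCP orientation; "wrist_force": force on the tool from outside, world axes, zero at the start; "torque": the same for the moment, N m; "finger_gap": opening from 0.0 (shut) to 1.0 (fully open); "finger_force": force on a finger pad.
Only numpy, scipy, OpenCV 4.12 (cv2) and the standard library are available. Lean on these libraries where they do the work, as an engineer would, in place of code of your own. Each camera call takes 0.05 s, during which the arm holds its last target. There are 200 camera calls.

### The job

The laser head is parked in its dock nose-in. Lay it on the rubber mat to change your grip, put it back upright in the dock turned end for end (tail right in against the end wall, nose sticking out over the open rail) and let go; then arm it: swing the control box's safety cover fully open, flip the toggle beneath all the way over, and close the cover again. Do not let the laser head hit the control box, and leave the bottle, dropper, jar and carton where they stand.

Things in the scene. Friction and masses are not known exactly. Their poses are not given: they have to be found in the camera images.
- laser_center (a point): Centre (half-way up) of the loose laser head: an aluminium bar 180 long (own x), 36 wide, 40 mm high; 0.11-0.23 kg. Square body from x = -90 (tail, fine dark grooves) to +60 mm, then a round dark nose barrel 26-29 mm thick to +90. Starts in the dock with its +x (nose) along dock +x; must end with it along dock -x. Grip the square body across its 36 mm width.
- laser: The same laser head; origin at the centre of its underside, 20 mm below laser_center, same axes.
- laser_nose (a point): The tip of the laser head's nose, 90 mm from its centre along its +x.
- dock: Fixed grey dock, 200 x 80 mm; the laser lies along its x on a floor 25 mm up (docked: laser_center at dock x -4..+4, y 0, z 45 mm). Origin on the worktop, z up. x -5 to +94 mm: channel 43 mm wide, cheeks 11 mm thick, tops 62 mm up (3 below the laser's top): no room for fingers; end wall at +94. x -92 to -5: only a 22 mm wide rail, so fingers fit either side (foot plate 8 mm high).
- mat: Black rubber mat, fixed, empty, 130 (x) x 210 (y) x 3 mm; origin at the centre of its underside on the worktop. The laser head fits along its y.
- control_box: Grey control box, fixed, 170 (x) x 100 (y) mm, top panel 40 mm above the worktop; origin at the centre of its underside, x from the tab side (front) to the hinge side, z up. (A tall fixed microscope stands beyond about x = 0.57 m, between y = -0.3 and +0.05 m of the world: keep the arm and the laser head clear of it.)
- cover (a joint): Safety cover: grey hood 86 x 60 mm on the control box, top 100 mm above the worktop, hinged at its +x end about the box's y. 0 closed (start), 1.75 rad fully open (stop); grows as its front goes up and back. Falls shut below about 0.9 rad, falls open beyond about 1.1; damped, under 2 N at the tab.
- cover_tab (a point): Grip tab of the cover: middle of a round crossbar along the box's y, 24 long, 15 mm thick, on a 12 mm neck, 29 mm out from the hood's front face. Closed: 112 mm from the hinge axis towards box -x and 30 mm above it (34 mm above the panel). Pinched from above across its 24 mm length (along the box's y) it turns between the pads as the cover swings. Moves with the cover.
- cover_hinge (a point): Middle of the cover's hinge axis, 60 mm behind the control box's centre (box +x), 44 mm above the worktop; fixed to the box, axes as the box's.
- toggle (a joint): Toggle lever under the cover, hinged about the box's y. 0 = off, leaning to box -x (tab side); 0.9 rad = on, leaning to +x (stop). Starts at 0 to 0.1. Stays where it is left; about 2 N at the tip moves it.
- toggle_tip (a point): Middle of the toggle's thick end (14 mm thick), 83 to 87 mm above the worktop, 41 mm from its pivot, which lies 14 mm to box +x of the box's centre and 46 mm above the worktop. Moves with the toggle. The closed cover does not touch it in either position.
- stain_bottle_center (a point): Bystander: stain bottle with a black cap, 63 mm thick, 156 mm high; centre, half-way up.
- jar_center (a point): Bystander: low jar with an orange-brown lid, 56 mm thick, 62 mm high; centre, half-way up.
- carton_center (a point): Bystander: small upright carton, 33 x 58 x 55 mm high; centre, half-way up.
- dropper_center (a point): Bystander: brown bottle with a white cap, 43 mm thick, 98 mm high; centre, half-way up.

How it is judged:
On the way, in this order (a step that is already met when the one before it is completed fails the run):
1. the laser head lies on the mat, let go (x of laser_center in the frame of mat between -0.07 and 0.07 m and y of laser_center in the frame of mat between -0.11 and 0.11 m and height (world z) of laser_center below 0.032 m and contact force between the fingers and laser below 0.1 N), for 0.1 s.
2. the laser head is back in the dock end for end, tail in, let go (x of laser_center in the frame of dock between -0.014 and 0.008 m and y of laser_center in the frame of dock between -0.007 and 0.007 m and z of laser_center in the frame of dock between 0.04 and 0.05 m and x of laser_nose in the frame of dock below -0.07 m and angle between laser_center's own z axis and vertical below 0.1 rad and contact force between the fingers and laser below 0.1 N), for 0.2 s.
3. the safety cover is swung open (value of joint cover above 1.3 rad), for 0.1 s.
4. the toggle is flipped on while the cover is open (value of joint toggle above 0.75 rad and value of joint cover above 1 rad), for 0.1 s.
At the end, for the whole second after the job is handed in: Laser head at rest, upright in the dock, nose towards dock -x, centre -14 to +8 mm along the dock, within 7 mm across and 5 mm in height of the docked place; toggle on (over 0.75 rad); cover closed (under 0.08 rad) (x of laser_center in the frame of dock between -0.014 and 0.008 m and y of laser_center in the frame of dock between -0.007 and 0.007 m and z of laser_center in the frame of dock between 0.04 and 0.05 m and x of laser_nose in the frame of dock below -0.07 m and angle between laser_center's own z axis and vertical below 0.1 rad and value of joint cover below 0.08 rad and value of joint toggle above 0.75 rad and linear speed of laser below 0.02 m/s); the robot touches nothing.
It fails at once if the laser head hits the control box (contact force between laser and control_box above 3 N).
It fails at once if the stain bottle is shifted more than 3 cm or knocked over (distance of stain_bottle_center from where it was at the start of the episode above 0.03 m).
It fails at once if the jar is shifted more than 3 cm or knocked over (distance of jar_center from where it was at the start of the episode above 0.03 m).
It fails at once if the carton is shifted more than 3 cm or knocked over (distance of carton_center from where it was at the start of the episode above 0.03 m).
It fails at once if the dropper is shifted more than 3 cm or knocked over (distance of dropper_center from where it was at the start of the episode above 0.03 m).
It also fails if it takes over 72 s, if anything falls off the work surface, if the arm or the gripper's body presses on something with over 40 N, if the wrist force passes 120 N, or if a joint passes its speed limit or range.

## Working session

There is one attempt and no reset: what is moved stays moved. The work goes in short steps, Python scripts to look and compute and a tool call to move; the robot and the scene stay as the last step left them, time stands still between calls to the robot, and variables do not carry over. Pictures are saved under pics/ and viewed, at most 13 in all, crops included, and the job is handed in when it is done.

Besides the shell and the picture viewer there is one more tool, called in YAML: its name, and indented under it one key for each argument. move_arm: Moves the arm, as the interface text tells. Shift numbers are shares of 0.05 m and turn numbers shares of 5 degrees, none past 1 either way. Its arguments: {"type":"object","properties":{"deltas":{"type":"string"},"gripper":{"type":"number"},"force":{"type":"number"}},"required":["deltas"]}

```bash
mkdir -p pics; ls
python3 - <<'E'
from cell import robot
import cv2
for n in("top","side"):
    cv2.imwrite(f"pics/{n}0.png",robot.camera(n)[:,:,::-1]); print(robot.camera_params(n))
print(robot.state())
E
```

```text
pics
{'fx': 490.4337876971935, 'fy': 490.4337876971935, 'cx': 324.52994209788216, 'cy': 245.99652110380862, 'extrinsics': array([[-0.02564129, -0.99964966, -0.00656422, -0.09455375],
       [-0.9983866 ,  0.02594057, -0.05051032,  0.51149779],
       [ 0.0506629 ,  0.00525848, -0.99870197,  1.26266512],
       [ 0.        ,  0.        ,  0.        ,  1.        ]])}
{'fx': 551.9838343025432, 'fy': 551.9838343025432, 'cx': 313.7103996305582, 'cy': 250.0355479290383, 'extrinsics': array([[-9.89716260e-01, -1.43043913e-01, -4.05790796e-04,
         5.08357725e-01],
       [-1.10735077e-01,  7.67962068e-01, -6.30850224e-01,
         1.90136573e-01],
       [ 9.05509164e-02, -6.24317789e-01, -7.75904524e-01,
         1.42632071e+00],
       [ 0.00000000e+00,  0.00000000e+00,  0.00000000e+00,
         1.00000000e+00]])}
{'time': 0.1, 'q': array([-1.39547557e+00,  4.94145009e-01,  1.34602092e+00, -3.33282769e-05,
        1.30247982e+00, -9.54953295e-02]), 'joint_velocities': array([-0.00052622,  0.00073741, -0.00287608, -0.00034852,  0.00068255,
        0.00096874]), 'tau': array([ 9.83165046e-04, -8.83592749e+01, -3.84559536e+01, -7.23057224e-05,
        5.23623603e-03,  1.18177468e-06]), 'eef_pos': array([ 0.16714285, -0.60193228,  0.23076132]), 'tool_rot': array([-3.11179232e+00, -4.23970041e-01,  1.16397976e-04]), 'wrist_force': array([-0.28650529,  0.51780621, -0.1007182 ]), 'torque': array([-0.01817968,  0.0858318 , -0.02012278]), 'finger_force': 0.0, 'finger_gap': 0.998578441111417}
```

View pics/top0.png

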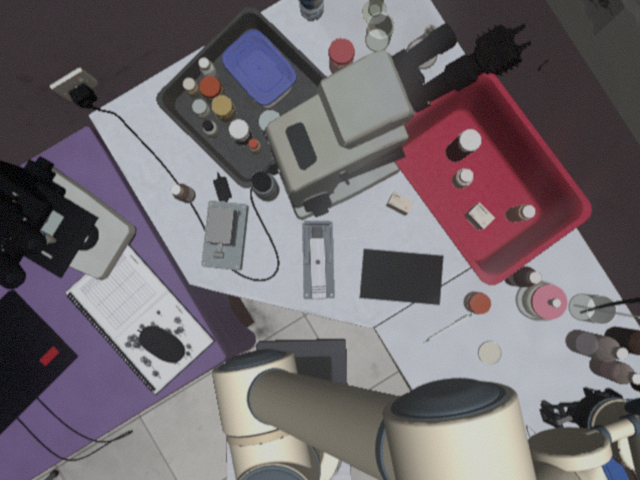

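View pics/side0.png

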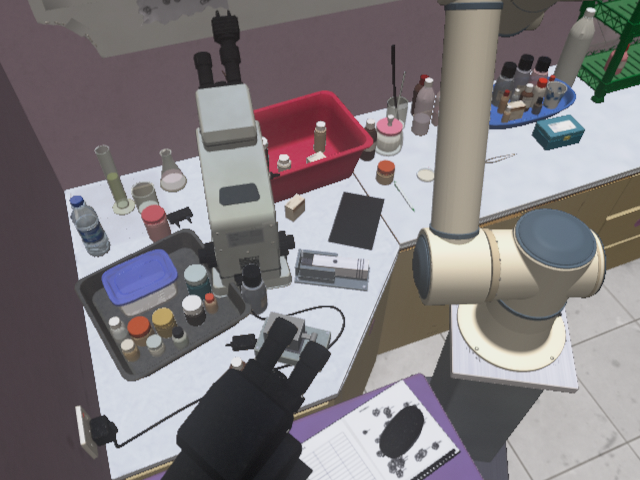

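Run:
```python
import cv2
a=cv2.imread("pics/top0.png");b=cv2.imread("pics/side0.png")
c=cv2.resize(a[170:320,180:460],None,fx=2.85,fy=2.85,interpolation=cv2.INTER_CUBIC)
cv2.imwrite("pics/c1.png",c)
d=cv2.resize(b[190:370,220:400],(600,600),interpolation=cv2.INTER_CUBIC)
cv2.imwrite("pics/c2.png",d)
```

```text
(no output)
```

View pics/c1.png

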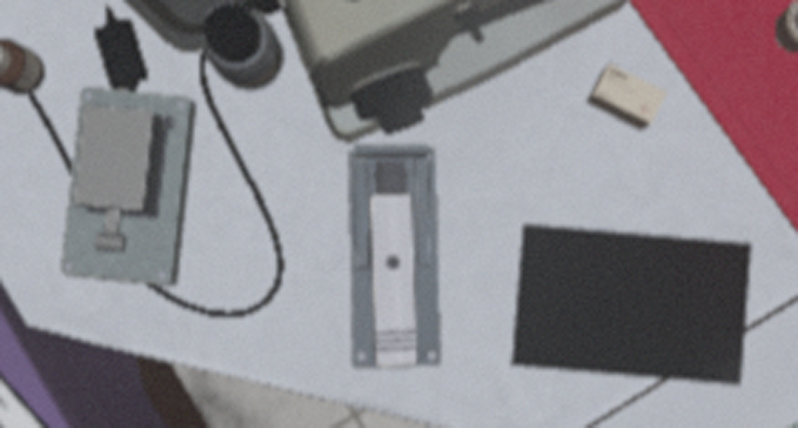

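View pics/c2.png

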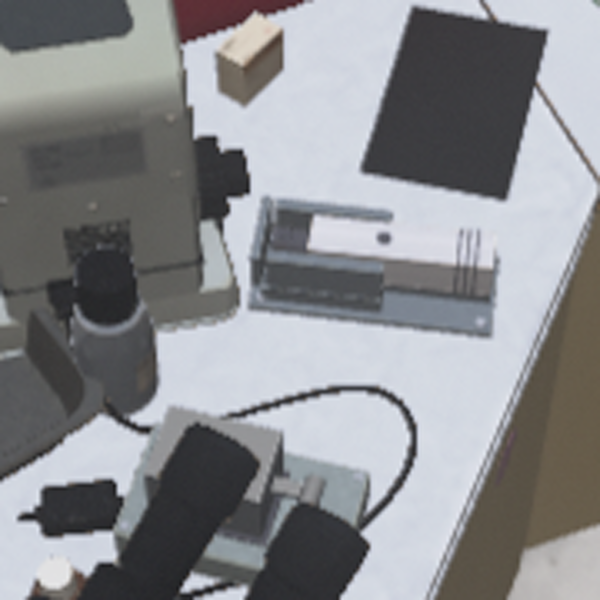

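```bash
cat > h.py <<'E'
import numpy as np
from cell import robot
from scipy.spatial.transform import Rotation as R
P={n:robot.camera_params(n) for n in("top","side")}
def unproj(n,uv,z):
    p=P[n];E=p["extrinsics"];uv=np.atleast_2d(uv).astype(float)
    d=np.c_[(uv[:,0]-p["cx"])/p["fx"],(uv[:,1]-p["cy"])/p["fy"],np.ones(len(uv))]@E[:3,:3]
    c=-E[:3,:3].T@E[:3,3]
    return c+d*((z-c[2])/d[:,2])[:,None]
def proj(n,X):
    p=P[n];E=p["extrinsics"];c=np.atleast_2d(X)@E[:3,:3].T+E[:3,3]
    return np.c_[p["fx"]*c[:,0]/c[:,2]+p["cx"],p["fy"]*c[:,1]/c[:,2]+p["cy"]]
E
python3 - <<'E'
from h import *
np.set_printoptions(precision=4,suppress=True)
T=lambda l:np.array(l)/2.85+[180,170]-.3
S=lambda l:np.array(l)/3.3333+[220,190]
def show(k,w): 
    print(k,w[:,:2].tolist(),"mean",w.mean(0)); 
    e=np.roll(w,-1,0)-w; print("  len",np.linalg.norm(e,axis=1),"ang",np.degrees(np.arctan2(e[:,1],e[:,0])))
show("mat",unproj("top",T([(525,226),(750,243),(740,383),(513,363)]),.003))
show("box",unproj("top",T([(82,88),(193,97),(175,284),(62,275)]),.04))
show("laser",unproj("top",T([(370,195),(415,193),(416,366),(376,365)]),.065))
show("dockplate",unproj("top",T([(350,148),(433,148),(440,365),(352,365)]),np.array(.008)))
show("laser dot",unproj("top",T([(393,262)]),.065))
show("dot side",unproj("side",S([(384,238)]),.065))
show("laser side top",unproj("side",S([(310,215),(497,236),(494,262),(307,248)]),.065))
show("mat side",unproj("side",S([(415,7),(548,30),(507,200),(362,172)]),.003))
show("dock side",unproj("side",S([(250,307),(492,333)]),.0))
show("tabtop",unproj("top",T([(97,234),(123,234),(123,250),(97,250)]),.082))
show("hood",unproj("top",T([(84,104),(154,108),(145,212),(75,207)]),.1))
E
```

```text
mat [[0.4988321286740163, -0.21052652146653825], [0.4778873210666427, -0.41620922135793875], [0.35042269547365607, -0.4022715052412493], [0.37382693186876265, -0.19584534192750877]] mean [ 0.4252 -0.3062  0.003 ]
  len [0.2067 0.1282 0.2077 0.1259] ang [-95.8144 173.7597  83.5315  -6.6984]
box [[0.631617355477043, 0.18620578569539903], [0.6208374515980598, 0.08655905309906858], [0.45360633834464376, 0.10558656654521839], [0.4642185088478287, 0.20637104160421332]] mean [0.5426 0.1462 0.04  ]
  len [0.1002 0.1683 0.1013 0.1686] ang [-96.1743 173.5088  83.9892  -6.8689]
laser [[0.5268775688777713, -0.07106335929792142], [0.5276041383850248, -0.11050432946084189], [0.37676558734567606, -0.10749355991450345], [0.37851217972015333, -0.07271210407773769]] mean [ 0.4524 -0.0904  0.065 ]
  len [0.0394 0.1509 0.0348 0.1484] ang [-88.9446 178.8565  87.1252   0.6367]
dockplate [[0.5744486386819909, -0.051718129778372465], [0.5724441757059402, -0.12790300759066], [0.3739687250368052, -0.12904360921107105], [0.37599559679028643, -0.04890155516244979]] mean [ 0.4742 -0.0894  0.008 ]
  len [0.0762 0
[... 928 characters left out ...]
433], [0.3740115125257085, -0.05321002680156828]] mean [ 0.4734 -0.052   0.    ]
  len [0.1987 0.1987] ang [-179.3035    0.6965]
tabtop [[0.49814135813929084, 0.16484038035087945], [0.4975591985859572, 0.14236711627712717], [0.4837451059159537, 0.14257654041444628], [0.48432523885334033, 0.16503681527361413]] mean [0.4909 0.1537 0.082 ]
  len [0.0225 0.0138 0.0225 0.0138] ang [-91.4839 179.1315  88.5204  -0.8146]
hood [[0.6087967387087747, 0.17020854845594546], [0.6037738091336233, 0.11038763806823768], [0.5150115725418624, 0.11950242312984627], [0.5208264655480259, 0.17909320198044704]] mean [0.5621 0.1448 0.1   ]
  len [0.06   0.0892 0.0599 0.0884] ang [-94.7996 174.137   84.4267  -5.7671]
```

```bash
cat >> h.py <<'E'
def go(x,y,z,yaw,n=None):
    "world shift to target, as total in tool axes (units of 0.05 m) and yaw turn (units of 5 deg about tool z)"
    s=robot.state();M=R.from_rotvec(s["tool_rot"]).as_matrix()
    cy=np.degrees(np.arctan2(M[1,0],M[0,0]))
    d=M.T@(np.array([x,y,z])-s["eef_pos"])/.05
    print("t%.1f pos"%s["time"],s["eef_pos"].round(4),"yaw %.2f"%cy,"tool shift",d.round(2),"turn z",round(-((yaw-cy+180)%360-180)/5,2),"tilt z",M[:,2].round(3),"gap",round(s["finger_gap"],3),"ff",round(s["finger_force"],1),"q6",s["q"][5].round(2))
E
python3 - <<'E'
from h import *
print("stain",unproj("top",[(264,180)],.156),"dropper",unproj("top",[(184,188)],.098),"jar",unproj("top",[(480,302)],.062),"carton",unproj("top",[(399,203)],.055))
E
```

```text
stain [[0.65887552 0.02828691 0.156     ]] dropper [[0.65542983 0.23170418 0.098     ]] jar [[ 0.35734703 -0.48986034  0.062     ]] carton [[ 0.61041721 -0.29851788  0.055     ]]
```

move_arm:
  deltas: "0 0 0 0 0 1; 0 0 0 0 0 1; 0 0 0 0 0 1; 0 0 0 0 0 0.1; 0 0 0 0 0 0"
  gripper: -1

```text
time: 0.6
eef_pos: [0.1672, -0.6021, 0.2311]
tool_rot: [-3.141, -0.004, 0.0]
wrist_force: [0.3, 0.3, -0.3]
finger_gap: 1.0
finger_force: 0.0
```

move_arm:
  deltas: ".373 -.684 0 0 0 0; .373 -.684 0 0 0 0; .373 -.684 0 0 0 0; .373 -.684 0 0 0 0; .373 -.684 0 0 0 0"

```text
time: 1.1
eef_pos: [0.2608, -0.4298, 0.2312]
tool_rot: [3.142, 0.004, 0.0]
wrist_force: [0.2, -0.6, 0.1]
finger_gap: 0.998
finger_force: 0.0
```

move_arm:
  deltas: ".373 -.684 0 0 0 0; .373 -.684 0 0 0 0; .373 -.684 0 0 0 0; .373 -.684 0 0 0 0; .373 -.684 0 0 0 0"

```text
time: 1.6
eef_pos: [0.3541, -0.2588, 0.2314]
tool_rot: [3.141, 0.004, 0.0]
wrist_force: [0.0, 0.5, -0.6]
finger_gap: 1.001
finger_force: 0.0
```

move_arm:
  deltas: ".373 -.684 0 0 0 0; .373 -.684 0 0 0 0; .373 -.684 0 0 0 0; .373 -.684 0 0 0 0; .373 -.684 0 0 0 0"

```text
time: 2.1
eef_pos: [0.4474, -0.0876, 0.2314]
tool_rot: [3.141, 0.005, 0.001]
wrist_force: [-0.0, -0.8, 0.8]
finger_gap: 1.004
finger_force: 0.0
```

move_arm:
  deltas: "0 0 0.5 0 0 0; 0 0 0.5 0 0 0; 0 0 0.4 0 0 0; 0 0 0 0 0 0"

```text
time: 2.5
eef_pos: [0.4455, -0.0886, 0.1595]
tool_rot: [-3.14, -0.004, 0.006]
wrist_force: [0.0, -0.0, -0.1]
finger_gap: 1.001
finger_force: 0.0
```

```bash
python3 -c "
from h import *
go(.447,-.089,.036,0)"
```

```text
t2.5 pos [ 0.4455 -0.0886  0.1595] yaw 0.15 tool shift [0.04 0.01 2.47] turn z 0.03 tilt z [-0.004  0.001 -1.   ] gap 1.001 ff 0.0 q6 1.24
```

move_arm:
  deltas: "0.02 0 0.5 0 0 0; 0 0 0.5 0 0 0; 0 0 0.5 0 0 0; 0 0 0.5 0 0 0; 0 0 0.25 0 0 0"

```text
time: 3.0
eef_pos: [0.4479, -0.0893, 0.0481]
tool_rot: [-3.141, -0.003, 0.001]
wrist_force: [0.7, 0.0, 0.9]
finger_gap: 1.0
finger_force: 0.0
```

move_arm:
  deltas: "0 0 0.22 0 0 0; 0 0 0 0 0 0; 0 0 0 0 0 0"

```text
time: 3.3
eef_pos: [0.4482, -0.0893, 0.0384]
tool_rot: [3.141, 0.001, 0.001]
wrist_force: [0.8, 0.3, 1.4]
finger_gap: 0.997
finger_force: 0.0
```

move_arm:
  deltas: "0 0 0 0 0 0; 0 0 0 0 0 0; 0 0 0 0 0 0; 0 0 0 0 0 0; 0 0 0 0 0 0"
  gripper: 1
  force: 60

```text
time: 3.8
eef_pos: [0.448, -0.0892, 0.0383]
tool_rot: [3.141, 0.001, 0.001]
wrist_force: [-1.3, 0.9, 12.2]
finger_gap: 0.41
finger_force: 59.5
```

move_arm:
  deltas: "0 0 0 0 0 0; 0 0 0 0 0 0; 0 0 0 0 0 0; 0 0 0 0 0 0; 0 0 0 0 0 0"

```text
time: 4.3
eef_pos: [0.448, -0.0892, 0.0383]
tool_rot: [3.141, 0.001, 0.001]
wrist_force: [-0.4, 1.2, 12.0]
finger_gap: 0.413
finger_force: 59.5
```

move_arm:
  deltas: "0 0 -0.2 0 0 0; 0 0 -0.4 0 0 0; 0 0 -0.5 0 0 0; 0 0 -0.5 0 0 0; 0 0 -0.5 0 0 0"

```text
time: 4.8
eef_pos: [0.4475, -0.089, 0.1443]
tool_rot: [-3.142, -0.0, 0.0]
wrist_force: [0.1, 0.6, -2.7]
finger_gap: 0.414
finger_force: 60.5
```

move_arm:
  deltas: "0 0 -0.3 0 0 0; 0 0 0 0 0 0; 0 0 0 0 0 0"

```text
time: 5.1
eef_pos: [0.4476, -0.0891, 0.1577]
tool_rot: [3.142, 0.0, 0.0]
wrist_force: [0.3, 0.3, -2.4]
finger_gap: 0.411
finger_force: 60.7
```

```bash
python3 -c "
from h import *
import cv2
go(.42,-.28,.16,0)
cv2.imwrite('pics/s1.png',cv2.resize(robot.camera('side')[100:340,200:520,::-1],None,fx=2,fy=2))"
```

```text
t5.1 pos [ 0.4476 -0.0891  0.1577] yaw 0.02 tool shift [-0.55  3.82 -0.05] turn z 0.0 tilt z [ 0. -0. -1.] gap 0.411 ff 60.7 q6 1.24
```

View pics/s1.png

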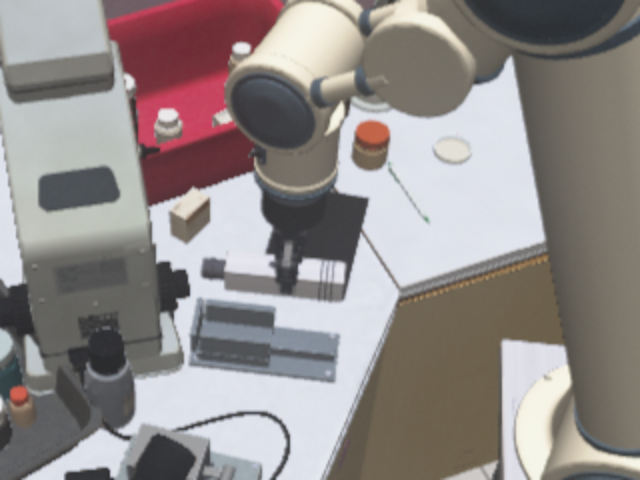

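move_arm:
  deltas: "-.5 0 0 0 0 0; -.5 0.2 0 0 0 -.5; 0 0.6 0 0 0 -1; 0 .6 0 0 0 -1; 0 0.6 0 0 0 -1"

```text
time: 5.65
eef_pos: [0.4087, -0.1889, 0.1568]
tool_rot: [-3.103, -0.484, 0.002]
wrist_force: [2.0, 0.0, -2.1]
finger_gap: 0.412
finger_force: 60.6
```

move_arm:
  deltas: "0 0.6 0 0 0 -1; 0 .6 0 0 0 -1; 0 0.6 0 0 0 -1; 0 0 0 0 0 -1; 0 0 0 0 0 -1"

```text
time: 6.15
eef_pos: [0.4435, -0.2715, 0.1562]
tool_rot: [-2.924, -1.142, 0.002]
wrist_force: [-0.3, 0.1, -2.1]
finger_gap: 0.411
finger_force: 60.7
```

move_arm:
  deltas: "0 0 0 0 0 -1; 0 0 0 0 0 -1; 0 0 0 0 0 -1; 0 0 0 0 0 -1; 0 0 0 0 0 -1"

```text
time: 6.65
eef_pos: [0.4433, -0.2707, 0.1564]
tool_rot: [-2.607, -1.749, 0.001]
wrist_force: [-0.1, 0.0, -1.9]
finger_gap: 0.408
finger_force: 60.7
```

move_arm:
  deltas: "0 0 0 0 0 -1; 0 0 0 0 0 -1; 0 0 0 0 0 -1; 0 0 0 0 0 -0.24; 0 0 0 0 0 0"

```text
time: 7.15
eef_pos: [0.4436, -0.2708, 0.157]
tool_rot: [-2.34, -2.094, 0.0]
wrist_force: [0.6, -0.3, -2.6]
finger_gap: 0.413
finger_force: 60.7
```

```bash
python3 -c "
from h import *
go(.423,-.324,.018,83.7)"
```

```text
t7.2 pos [ 0.4436 -0.2708  0.157 ] yaw 83.64 tool shift [-1.1  -0.29  2.78] turn z -0.01 tilt z [-0.001  0.001 -1.   ] gap 0.413 ff 60.7 q6 -0.55
```

move_arm:
  deltas: "-.37 -.1 0.2 0 0 0; -.37 -.1 0.5 0 0 0; -.36 -.09 0.5 0 0 0; 0 0 0.5 0 0 0; 0 0 0.5 0 0 0"

```text
time: 7.65
eef_pos: [0.4231, -0.3246, 0.0465]
tool_rot: [-2.343, -2.092, 0.0]
wrist_force: [0.0, -0.1, -2.2]
finger_gap: 0.41
finger_force: 60.8
```

move_arm:
  deltas: "0 0 0.3 0 0 0; 0 0 0.2 0 0 0; 0 0 0.08 0 0 0; 0 0 0 0 0 0; 0 0 0 0 0 0"

```text
time: 8.15
eef_pos: [0.4238, -0.3244, 0.0194]
tool_rot: [2.34, 2.095, 0.0]
wrist_force: [0.9, -0.4, -1.8]
finger_gap: 0.409
finger_force: 60.8
```

move_arm:
  deltas: "0 0 0.05 0 0 0; 0 0 0 0 0 0; 0 0 0 0 0 0"

```text
time: 8.45
eef_pos: [0.4236, -0.3242, 0.0165]
tool_rot: [2.34, 2.096, 0.0]
wrist_force: [0.3, -0.2, -1.4]
finger_gap: 0.41
finger_force: 60.8
```

move_arm:
  deltas: "0 0 0 0 0 0; 0 0 0 0 0 0; 0 0 0 0 0 0; 0 0 0 0 0 0; 0 0 0 0 0 0"
  gripper: -1

```text
time: 8.95
eef_pos: [0.4235, -0.3242, 0.0163]
tool_rot: [-2.34, -2.096, 0.0]
wrist_force: [0.7, -0.2, -0.1]
finger_gap: 0.999
finger_force: 0.0
```

```bash
python3 -c "
from h import *
go(.423,-.324,.1,83.7)"
```

```text
t8.9 pos [ 0.4235 -0.3242  0.0163] yaw 83.71 tool shift [ 0.   -0.01 -1.67] turn z 0.0 tilt z [-0. -0. -1.] gap 0.999 ff 0.0 q6 -0.66
```

move_arm:
  deltas: ".24 0 0 0 0 0; .24 0 0 0 0 0; .24 0 0 0 0 0; .24 0 0 0 0 0; 0 0 0 0 0 0"

```text
time: 9.45
eef_pos: [0.4286, -0.2744, 0.0163]
tool_rot: [-2.337, -2.097, 0.0]
wrist_force: [-0.0, 1.0, -0.1]
finger_gap: 0.997
finger_force: 0.0
```

```bash
python3 -c "
from h import *
import cv2
go(.423,-.324,.1,83.7)
cv2.imwrite('pics/s2.png',cv2.resize(robot.camera('side')[170:290,280:440,::-1],None,fx=5,fy=5,interpolation=cv2.INTER_CUBIC))"
```

```text
t9.4 pos [ 0.4286 -0.2744  0.0163] yaw 83.81 tool shift [-1.   -0.01 -1.68] turn z 0.02 tilt z [-0.001  0.001 -1.   ] gap 0.997 ff 0.0 q6 -0.58
```

View pics/s2.png

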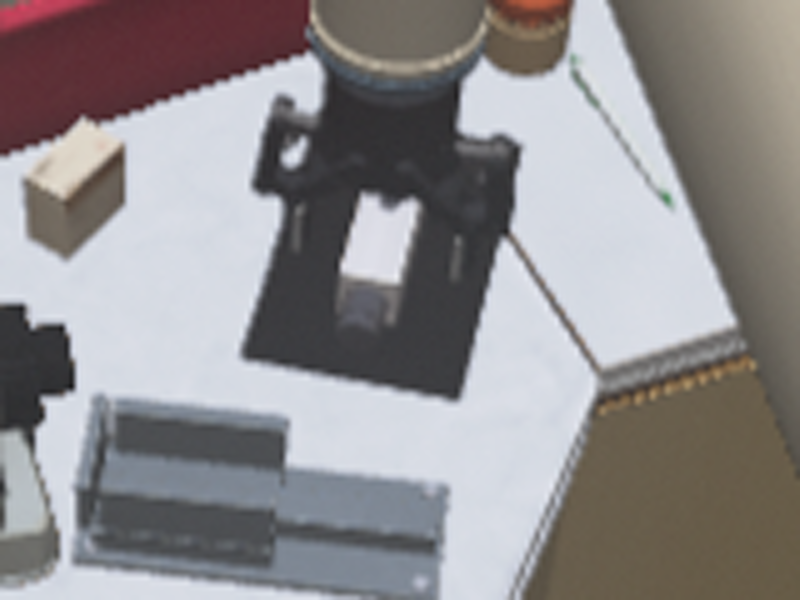

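```bash
python3 -c "
from h import *
f=unproj('side',np.array([(341,277),(403,284)])/5+[280,170],.043).mean(0)
s=robot.state()
M=R.from_rotvec(s['tool_rot']).as_matrix()
print('front',f,'along tool',(M.T@(f-s['eef_pos'])))
print('plate',unproj('side',np.array([(440,598),(447,487),(75,555)])/5+[280,170],.008))
print('cheek far top outer end',unproj('side',np.array([(288,418),(105,397)])/5+[280,170],.062))
"
```

```text
front [ 0.43046675 -0.23949187  0.043     ] along tool [ 0.03594788 -0.00228609 -0.02666322]
plate [[ 0.37316884 -0.04867121  0.008     ]
 [ 0.37544839 -0.12413715  0.008     ]
 [ 0.57214023 -0.04877294  0.008     ]]
cheek far top outer end [[ 0.46522173 -0.11701599  0.062     ]
 [ 0.56553846 -0.1173614   0.062     ]]
```

move_arm:
  deltas: "0 0 0 0 0 0; 0 0 0 0 0 0; 0 0 0 0 0 0; 0 0 0 0 0 0; 0 0 0 0 0 0"
  gripper: 1

```text
time: 10.0
eef_pos: [0.4288, -0.2768, 0.0165]
tool_rot: [2.34, 2.096, 0.0]
wrist_force: [-1.3, -0.4, 5.0]
finger_gap: 0.413
finger_force: 60.5
```

move_arm:
  deltas: "0 0 -.2 0 0 0; 0 0 -.5 0 0 0; 0 0 -.5 0 0 0; 0 0 -.5 0 0 0; 0 0 -.5 0 0 0"

```text
time: 10.5
eef_pos: [0.4285, -0.2764, 0.1278]
tool_rot: [-2.34, -2.096, -0.0]
wrist_force: [0.7, -0.2, -2.4]
finger_gap: 0.41
finger_force: 60.2
```

move_arm:
  deltas: "0 0 -.5 0 0 0; 0 0 -.3 0 0 0; 0 0 0 0 0 0; 0 0 0 0 0 0; 0 0 0 0 0 0"

```text
time: 11.0
eef_pos: [0.4282, -0.2761, 0.1654]
tool_rot: [-2.339, -2.095, 0.0]
wrist_force: [0.2, 0.8, -2.4]
finger_gap: 0.404
finger_force: 60.4
```

move_arm:
  deltas: "0 -.4 0 0 0 -.5; 0 -.4 0 0 0 -.5; 0 0 0 0 0 -1; 0 0 0 0 0 -1; 0 0 0 0 0 -1"

```text
time: 11.5
eef_pos: [0.3884, -0.2726, 0.1654]
tool_rot: [-1.935, -2.473, -0.0]
wrist_force: [-0.0, -0.4, -1.9]
finger_gap: 0.412
finger_force: 60.4
```

move_arm:
  deltas: "0 0 0 0 0 -1; 0 0 0 0 0 -1; 0 0 0 0 0 -1; 0 0 0 0 0 -1; 0 0 0 0 0 -1"

```text
time: 12.0
eef_pos: [0.3884, -0.2726, 0.1653]
tool_rot: [-1.354, -2.833, -0.001]
wrist_force: [0.5, 0.8, -1.8]
finger_gap: 0.41
finger_force: 60.4
```

move_arm:
  deltas: "0 0 0 0 0 -1; 0 0 0 0 0 -1; 0 0 0 0 0 -1; 0 0 0 0 0 -1; 0 0 0 0 0 -1"

```text
time: 12.5
eef_pos: [0.3885, -0.2726, 0.1653]
tool_rot: [-0.708, -3.059, -0.001]
wrist_force: [0.2, -0.0, -2.7]
finger_gap: 0.406
finger_force: 60.4
```

move_arm:
  deltas: "0 0 0 0 0 -1; 0 0 0 0 0 -1; 0 0 0 0 0 -1; 0 0 0 0 0 -1; 0 0 0 0 0 -1"

```text
time: 13.0
eef_pos: [0.3885, -0.2726, 0.1653]
tool_rot: [-0.03, -3.14, -0.002]
wrist_force: [0.4, 0.2, -1.1]
finger_gap: 0.413
finger_force: 60.4
```

move_arm:
  deltas: "0 0 0 0 0 -.2; 0 0 0 0 0 0; 0 0 0 0 0 0"

```text
time: 13.3
eef_pos: [0.3888, -0.2728, 0.166]
tool_rot: [-0.011, -3.141, -0.001]
wrist_force: [0.4, -0.3, -2.3]
finger_gap: 0.404
finger_force: 60.4
```

```bash
python3 -c "
from h import *
go(.442,-.088,.15,180)"
```

```text
t13.3 pos [ 0.3888 -0.2728  0.166 ] yaw 179.60 tool shift [-1.04  3.7   0.32] turn z -0.08 tilt z [-0.001  0.    -1.   ] gap 0.404 ff 60.4 q6 -2.3
```

move_arm:
  deltas: "0 .4 0 0 0 -.08; 0 .6 0 0 0 0; 0 .6 0 0 0 0; 0 .6 0 0 0 0; 0 .6 0 0 0 0"

```text
time: 13.8
eef_pos: [0.3886, -0.1319, 0.1662]
tool_rot: [0.0, 3.142, 0.0]
wrist_force: [0.6, 1.2, -2.0]
finger_gap: 0.408
finger_force: 60.5
```

move_arm:
  deltas: "-.24 .6 0 0 0 0; -.4 .3 .1 0 0 0; -.4 0 .22 0 0 0; 0 0 0 0 0 0; 0 0 0 0 0 0"

```text
time: 14.3
eef_pos: [0.4404, -0.0877, 0.15]
tool_rot: [0.002, -3.141, -0.0]
wrist_force: [-1.2, 0.2, -3.2]
finger_gap: 0.412
finger_force: 60.4
```

```bash
python3 -c "
from h import *
import cv2
go(.442,-.088,.0385,180)
t=robot.camera('top')[200:320,260:380,::-1]; s=robot.camera('side')[180:300,270:430,::-1]
cv2.imwrite('pics/s3.png',np.hstack([cv2.resize(t,None,fx=2.8,fy=2.8,interpolation=cv2.INTER_CUBIC),cv2.resize(s,None,fx=2.8,fy=2.8,interpolation=cv2.INTER_CUBIC)]))"
```

```text
t14.3 pos [ 0.4404 -0.0877  0.15  ] yaw -179.91 tool shift [-0.04 -0.01  2.23] turn z 0.02 tilt z [-0.001  0.    -1.   ] gap 0.412 ff 60.4 q6 -1.9
```

View pics/s3.png

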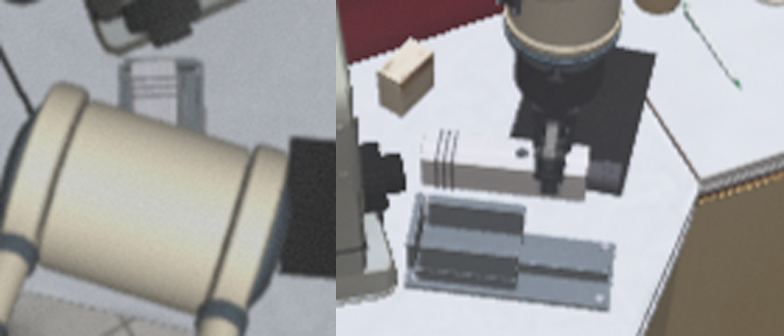

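```bash
python3 -c "
from h import *
T=lambda l:np.array(l)/2.8+[260,200]-.3
print('tail',unproj('top',T([(134,61),(177,60)]),.1765))
print('dock cheek outer at y=100',unproj('top',T([(121,100),(204,100)]),np.array(.062)))
S=lambda l:np.array(l)/2.8+[270-336/2.8,180]-.3
print('side tail near top/bottom',unproj('side',S([(422,158)]),.1765),unproj('side',S([(422,186)]),.1365))
"
```

```text
tail [[ 0.55731599 -0.07146589  0.1765    ]
 [ 0.55721231 -0.10636714  0.1765    ]]
dock cheek outer at y=100 [[ 0.53429916 -0.05457722  0.062     ]
 [ 0.53236168 -0.12873991  0.062     ]]
side tail near top/bottom [[ 0.55697751 -0.0676259   0.1765    ]] [[ 0.55781882 -0.06804969  0.1365    ]]
```

move_arm:
  deltas: "0 -.01 .4 0 0 0; 0 0 .5 0 0 0; 0 0 .4 0 0 0; 0 0 0.1 0 0 0; 0 0 0.1 0 0 0"

```text
time: 14.9
eef_pos: [0.4404, -0.0886, 0.0754]
tool_rot: [0.002, -3.141, -0.0]
wrist_force: [0.3, 0.4, -1.0]
finger_gap: 0.412
finger_force: 60.5
```

move_arm:
  deltas: "0 0 .1 0 0 0; 0 0 .1 0 0 0; 0 0 .1 0 0 0; 0 0 0.1 0 0 0; 0 0 0 0 0 0"

```text
time: 15.4
eef_pos: [0.4405, -0.0883, 0.0548]
tool_rot: [0.003, -3.141, -0.0]
wrist_force: [-0.3, -0.1, -1.6]
finger_gap: 0.41
finger_force: 60.5
```

move_arm:
  deltas: "0 0 .1 0 0 0; 0 0 .1 0 0 0; 0 0 .1 0 0 0; 0 0 0 0 0 0; 0 0 0 0 0 0"

```text
time: 15.9
eef_pos: [0.4406, -0.0883, 0.0401]
tool_rot: [0.003, -3.141, -0.0]
wrist_force: [-0.4, -0.6, -2.1]
finger_gap: 0.409
finger_force: 60.5
```

move_arm:
  deltas: "-.04 0 .03 0 0 0; 0 0 0 0 0 0; 0 0 0 0 0 0"

```text
time: 16.2
eef_pos: [0.4428, -0.0884, 0.0389]
tool_rot: [-0.003, 3.141, -0.0]
wrist_force: [0.3, -0.4, -1.5]
finger_gap: 0.409
finger_force: 60.5
```

move_arm:
  deltas: "0 0 0 0 0 0; 0 0 0 0 0 0; 0 0 0 0 0 0; 0 0 0 0 0 0; 0 0 0 0 0 0"
  gripper: -1

```text
time: 16.7
eef_pos: [0.4427, -0.0883, 0.0388]
tool_rot: [-0.003, 3.142, -0.0]
wrist_force: [0.3, -0.1, 0.3]
finger_gap: 0.999
finger_force: 0.0
```

move_arm:
  deltas: "0 0 -.4 0 0 0; 0 0 -.6 0 0 0; 0 0 -.6 0 0 0; 0 0 -.6 0 0 0; 0 0 -.6 0 0 0"

```text
time: 17.2
eef_pos: [0.4424, -0.0883, 0.1801]
tool_rot: [0.003, -3.142, -0.0]
wrist_force: [0.8, -0.2, 0.0]
finger_gap: 0.998
finger_force: 0.0
```

move_arm:
  deltas: "0 .4 -.4 0 0 0; 0 .6 -.4 0 0 0; 0 .6 0 0 0 0; 0 .6 0 0 0 0; 0 .6 0 0 0 0"
  gripper: 0

```text
time: 17.7
eef_pos: [0.4422, 0.0528, 0.219]
tool_rot: [-0.003, 3.141, 0.0]
wrist_force: [-0.2, 0.2, 0.2]
finger_gap: 0.499
finger_force: 0.0
```

```bash
python3 -c "
from h import *
import cv2
go(.491,.151,.17,173.7)
t=robot.camera('top')[200:320,260:380,::-1]; s=robot.camera('side')[180:380,220:430,::-1]
cv2.imwrite('pics/s4.png',np.hstack([cv2.resize(t,None,fx=2.8,fy=2.8,interpolation=cv2.INTER_CUBIC),cv2.resize(s[:168],None,fx=2,fy=2,interpolation=cv2.INTER_CUBIC)]))"
```

```text
t17.7 pos [0.4422 0.0528 0.219 ] yaw -179.90 tool shift [-0.98  1.96  0.98] turn z 1.28 tilt z [ 0.  0. -1.] gap 0.499 ff 0.0 q6 -1.59
```

View pics/s4.png

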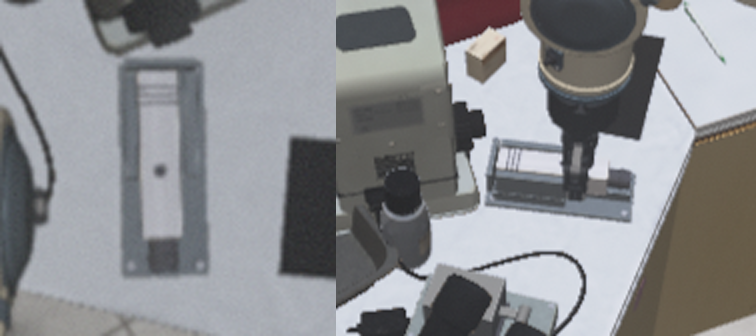

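move_arm:
  deltas: "-.2 .4 0 0 0 0; -.2 .4 0 0 0 0; -.2 .4 .2 0 0 0; -.2 .4 .4 0 0 0; -.18 .36 .4 0 0 0"
  gripper: "-.2"

```text
move_arm: Invalid argument: gripper='-.2' is not valid JSON
```

move_arm:
  deltas: "0 0 .4 0 0 .64; 0 0 .4 0 0 .64; 0 0 0 0 0 0; 0 0 0 0 0 0; 0 0 0 0 0 0"

```text
time: 18.3
eef_pos: [0.4429, 0.0514, 0.1796]
tool_rot: [0.17, 3.136, -0.0]
wrist_force: [-0.4, 0.9, 1.1]
finger_gap: 0.498
finger_force: 0.0
```

```bash
python3 -c "
from h import *
go(.491,.1515,.053,173.7)"
```

```text
t18.3 pos [0.4429 0.0514 0.1796] yaw 173.78 tool shift [-0.74  2.09  2.53] turn z 0.02 tilt z [ 0.001 -0.    -1.   ] gap 0.498 ff 0.0 q6 -1.48
```

move_arm:
  deltas: "-.15 .4 0 0 0 0; -.15 .4 0 0 0 0; -.15 .4 0 0 0 0; -.15 .4 0 0 0 0; -.14 .49 0 0 0 0"
  gripper: -0.2

```text
time: 18.8
eef_pos: [0.4914, 0.152, 0.1798]
tool_rot: [0.171, 3.136, 0.0]
wrist_force: [-0.8, 0.1, 0.2]
finger_gap: 0.604
finger_force: 0.0
```

move_arm:
  deltas: "0 0 .5 0 0 0; 0 0 .5 0 0 0; 0 0 .3 0 0 0; 0 0 0 0 0 0; 0 0 0 0 0 0"

```text
time: 19.3
eef_pos: [0.4911, 0.1515, 0.1147]
tool_rot: [0.172, 3.136, 0.0]
wrist_force: [0.2, -0.1, 0.5]
finger_gap: 0.595
finger_force: 0.0
```

```bash
python3 -c "
from h import *
import cv2
go(.491,.1515,.053,173.7)
s=robot.camera('side')[240:390,220:400,::-1]
cv2.imwrite('pics/s5.png',cv2.resize(s,None,fx=4,fy=4,interpolation=cv2.INTER_CUBIC))"
```

```text
t19.3 pos [0.4911 0.1515 0.1147] yaw 173.74 tool shift [0.   0.   1.23] turn z 0.01 tilt z [ 0.001  0.    -1.   ] gap 0.595 ff 0.0 q6 -1.28
```

View pics/s5.png

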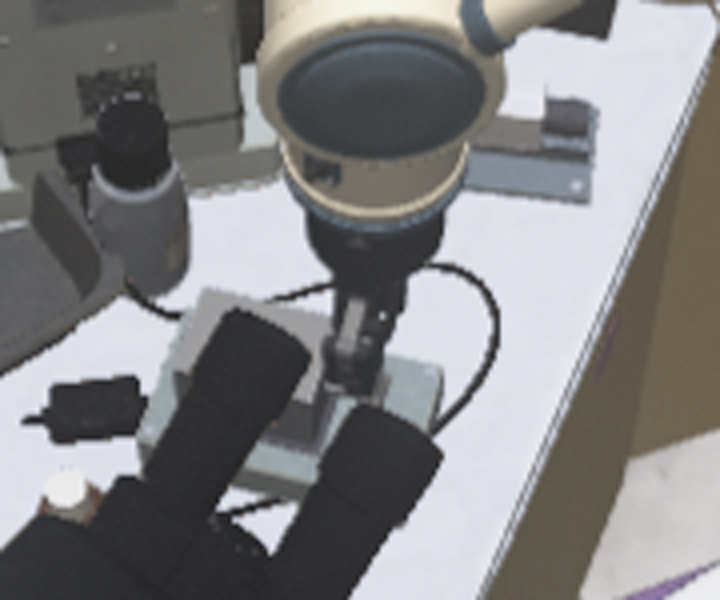

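move_arm:
  deltas: "0 0 .4 0 0 0; 0 0 .4 0 0 0; 0 0 .3 0 0 0; 0 0 .12 0 0 0; 0 0 0 0 0 0"

```text
time: 19.85
eef_pos: [0.4908, 0.1515, 0.0531]
tool_rot: [0.172, 3.137, 0.0]
wrist_force: [0.6, 0.1, 0.5]
finger_gap: 0.601
finger_force: 0.0
```

move_arm:
  deltas: "0 0 0 0 0 0; 0 0 0 0 0 0; 0 0 0 0 0 0; 0 0 0 0 0 0; 0 0 0 0 0 0"
  gripper: 1
  force: 25

```text
time: 20.35
eef_pos: [0.4916, 0.1542, 0.0542]
tool_rot: [0.173, 3.134, 0.006]
wrist_force: [-4.1, 33.9, 7.6]
finger_gap: 0.279
finger_force: 25.4
```

```bash
python3 -c "
from h import *
go(.491,.1515,.053,173.7)
a=np.radians(-6.3);p=np.radians(15)
prev=None
for th in np.arange(0,1.46,.05):
    q=np.array([-.116*np.cos(p+th),.116*np.sin(p+th)])
    if prev is not None: print(round(th,2),((q-prev)/.05).round(3))
    prev=q
"
```

```text
t20.4 pos [0.4916 0.1542 0.0542] yaw 173.67 tool shift [ 0.01 -0.05  0.02] turn z -0.01 tilt z [ 0.003  0.004 -1.   ] gap 0.279 ff 25.4 q6 -1.28
0.05 [0.033 0.111]
0.1 [0.038 0.109]
0.15 [0.044 0.107]
0.2 [0.049 0.105]
0.25 [0.054 0.103]
0.3 [0.059 0.1  ]
0.35 [0.064 0.097]
0.4 [0.069 0.093]
0.45 [0.074 0.09 ]
0.5 [0.078 0.086]
0.55 [0.082 0.082]
0.6 [0.086 0.078]
0.65 [0.09  0.073]
0.7 [0.093 0.069]
0.75 [0.097 0.064]
0.8 [0.1   0.059]
0.85 [0.103 0.054]
0.9 [0.105 0.049]
0.95 [0.108 0.043]
1.0 [0.11  0.038]
1.05 [0.111 0.032]
1.1 [0.113 0.027]
1.15 [0.114 0.021]
1.2 [0.115 0.015]
1.25 [0.116 0.01 ]
1.3 [0.116 0.004]
1.35 [ 0.116 -0.002]
1.4 [ 0.116 -0.008]
1.45 [ 0.115 -0.013]
```

move_arm:
  deltas: "0 .06 0 0 0 0; 0 0 0 0 0 0; 0 0 0 0 0 0"

```text
time: 20.65
eef_pos: [0.4916, 0.155, 0.0541]
tool_rot: [0.172, 3.135, 0.001]
wrist_force: [-3.0, 3.8, 11.0]
finger_gap: 0.273
finger_force: 26.4
```

move_arm:
  deltas: "-.071 0 -.22 0 0 0; -.093 0 -.212 0 0 0; -.113 0 -.203 0 0 0; -.133 0 -.19 0 0 0; -.152 0 -.176 0 0 0"

```text
time: 21.15
eef_pos: [0.5191, 0.1516, 0.1041]
tool_rot: [0.172, 3.136, 0.001]
wrist_force: [0.6, 0.9, -3.0]
finger_gap: 0.275
finger_force: 24.7
```

move_arm:
  deltas: "-.168 0 -.16 0 0 0; -.183 0 -.142 0 0 0; -.197 0 -.123 0 0 0; -.208 0 -.103 0 0 0; -.218 0 -.081 0 0 0"

```text
time: 21.65
eef_pos: [0.5681, 0.1457, 0.1338]
tool_rot: [-0.172, -3.137, 0.001]
wrist_force: [-2.3, -3.1, 0.7]
finger_gap: 0.272
finger_force: 25.8
```

move_arm:
  deltas: "-.224 0 -.059 0 0 0; -.229 0 -.036 0 0 0; -.232 0 -.014 0 0 0; 0 0 0 0 0 0"

```text
time: 22.05
eef_pos: [0.6035, 0.1413, 0.1389]
tool_rot: [0.173, 3.135, -0.001]
wrist_force: [-1.9, -6.3, 8.5]
finger_gap: 0.271
finger_force: 27.2
```

move_arm:
  deltas: "-.232 -0.01 .01 0 0 0; -.23 0 .033 0 0 0; -.225 0 .055 0 0 0; -.2 0 .07 0 0 0; 0 0 0 0 0 0"

```text
time: 22.55
eef_pos: [0.6476, 0.1358, 0.1301]
tool_rot: [0.173, 3.135, -0.002]
wrist_force: [0.4, -8.4, 5.9]
finger_gap: 0.276
finger_force: 27.7
```

move_arm:
  deltas: "0 0 0 0 0 0; 0 0 0 0 0 0; 0 0 0 0 0 0; 0 0 0 0 0 0; 0 0 0 0 0 0"
  gripper: 0

```text
time: 23.05
eef_pos: [0.6454, 0.1371, 0.1304]
tool_rot: [0.172, 3.137, 0.0]
wrist_force: [-0.2, 0.0, 0.5]
finger_gap: 0.494
finger_force: 0.0
```

```bash
python3 -c "
from h import *
c=np.array([.5425,.1485]);b=np.array([.994,-.11])
p=c-b*.035
go(p[0],p[1],.2,173.7);go(p[0],p[1],.078,173.7)"
```

```text
t23.1 pos [0.6454 0.1371 0.1304] yaw 173.72 tool shift [ 2.77  0.   -1.39] turn z 0.0 tilt z [ 0.  0. -1.] gap 0.494 ff 0.0 q6 -1.34
t23.1 pos [0.6454 0.1371 0.1304] yaw 173.72 tool shift [2.77 0.   1.05] turn z 0.0 tilt z [ 0.  0. -1.] gap 0.494 ff 0.0 q6 -1.34
```

move_arm:
  deltas: "0 0 -.4 0 0 0; 0 0 -.5 0 0 0; 0 0 -.5 0 0 0; .4 0 0 0 0 0; .5 0 0 0 0 0"

```text
time: 23.55
eef_pos: [0.601, 0.1419, 0.2011]
tool_rot: [0.173, 3.135, 0.001]
wrist_force: [-0.4, 0.6, -0.2]
finger_gap: 0.5
finger_force: 0.0
```

move_arm:
  deltas: ".5 0 0 0 0 0; .5 0 0 0 0 0; .5 0 0 0 0 0; .37 0 0 0 0 0; 0 0 .4 0 0 0"
  gripper: 1

```text
time: 24.05
eef_pos: [0.5066, 0.1526, 0.1822]
tool_rot: [0.171, 3.134, 0.001]
wrist_force: [-0.2, 0.0, -0.6]
finger_gap: -0.0
finger_force: 0.0
```

move_arm:
  deltas: "0 0 .5 0 0 0; 0 0 .5 0 0 0; 0 0 .5 0 0 0; 0 0 .4 0 0 0; 0 0 .2 0 0 0"

```text
time: 24.55
eef_pos: [0.507, 0.1521, 0.074]
tool_rot: [-0.172, -3.135, 0.001]
wrist_force: [0.4, -0.3, 0.6]
finger_gap: 0.001
finger_force: 0.0
```

```bash
python3 -c "
from h import *
import cv2
c=np.array([.5425,.1485]);b=np.array([.994,-.11])
p=c+b*.016
go(p[0],p[1],.074,173.7)
s=robot.camera('side')[240:390,220:400,::-1]
cv2.imwrite('pics/s6.png',cv2.resize(s,None,fx=4,fy=4,interpolation=cv2.INTER_CUBIC))"
```

```text
t24.6 pos [0.507  0.1521 0.074 ] yaw 173.72 tool shift [-1.03  0.01 -0.  ] turn z 0.0 tilt z [-0.002 -0.    -1.   ] gap 0.001 ff 0.0 q6 -1.28
```

View pics/s6.png

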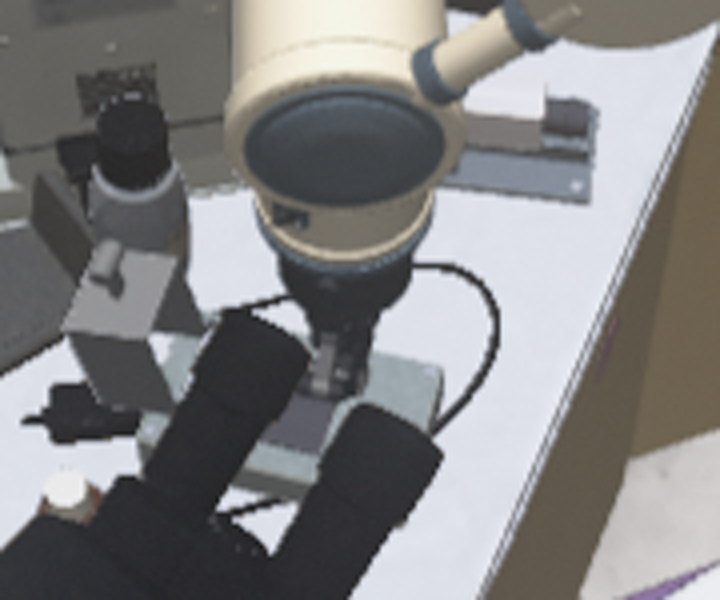

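move_arm:
  deltas: "-.2 0 0 0 0 0; -.2 0 0 0 0 0; -.2 0 0 0 0 0; 0 0 0 0 0 0"

```text
time: 25.0
eef_pos: [0.5398, 0.1487, 0.0761]
tool_rot: [0.173, 3.134, 0.001]
wrist_force: [0.5, -0.2, -0.2]
finger_gap: 0.004
finger_force: 0.0
```

move_arm:
  deltas: "-.14 0 0 0 0 0; -.14 0 0 0 0 0; -.12 0 0 0 0 0; 0 0 0 0 0 0"

```text
time: 25.4
eef_pos: [0.5558, 0.1466, 0.0749]
tool_rot: [-0.172, -3.132, 0.001]
wrist_force: [-12.3, 2.2, 8.8]
finger_gap: 0.003
finger_force: 7.0
```

move_arm:
  deltas: "-.06 0 0 0 0 0; -.06 0 0 0 0 0; 0 0 0 0 0 0; 0 0 0 0 0 0"

```text
time: 25.8
eef_pos: [0.5572, 0.1463, 0.0744]
tool_rot: [-0.171, -3.125, 0.001]
wrist_force: [-33.1, 7.7, 20.3]
finger_gap: 0.002
finger_force: 19.7
```

move_arm:
  deltas: ".2 0 0 0 0 0; .4 0 0 0 0 0; .4 0 -.3 0 0 0; .2 0 -.5 0 0 0; 0 0 -.5 0 0 0"

```text
time: 26.3
eef_pos: [0.5025, 0.1526, 0.1409]
tool_rot: [-0.171, -3.136, 0.001]
wrist_force: [0.4, -0.0, -0.9]
finger_gap: -0.001
finger_force: 0.0
```

move_arm:
  deltas: "0 0 -.6 0 0 0; .2 0 -.6 0 0 0; .5 0 -.2 0 0 0; .6 0 0 0 0 0; .6 0 0 0 0 0"
  gripper: 0

```text
time: 26.8
eef_pos: [0.4091, 0.163, 0.2109]
tool_rot: [0.173, 3.135, 0.001]
wrist_force: [1.1, -0.1, -0.4]
finger_gap: 0.497
finger_force: 0.0
```

```bash
python3 -c "
from h import *
import cv2
go(.6475,.136,.2,173.7)
s=robot.camera('top')[180:280,190:260,::-1]
cv2.imwrite('pics/t7.png',cv2.resize(s,None,fx=6,fy=6,interpolation=cv2.INTER_CUBIC))"
```

```text
t26.8 pos [0.4091 0.163  0.2109] yaw 173.70 tool shift [-4.8  -0.01  0.23] turn z -0.0 tilt z [ 0.002  0.    -1.   ] gap 0.497 ff 0.0 q6 -1.22
```

View pics/t7.png

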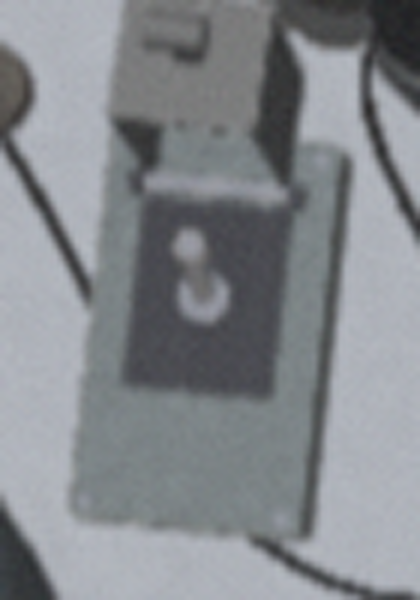

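```bash
python3 -c "
from h import *
c=np.array([.5425,.1485]);b=np.array([.994,-.11])
for z in (.083,.085):print((unproj('top',[(221.1,220.6)],z)[0,:2]-c)@b)"
```

```text
0.03229890132572156
0.032131005480180524
```

move_arm:
  deltas: "-.4 0 0 0 0 0; -.6 0 0 0 0 0; -.6 0 0 0 0 0; -.6 0 0 0 0 0; -.6 0 0 0 0 0"

```text
time: 27.35
eef_pos: [0.5503, 0.1474, 0.2105]
tool_rot: [0.172, 3.136, 0.0]
wrist_force: [-0.5, 0.4, 0.2]
finger_gap: 0.499
finger_force: 0.0
```

move_arm:
  deltas: "-.6 0 0 0 0 0; -.6 0 0 0 0 0; -.5 0 0 0 0 0; -.3 0 0 0 0 0; 0 0 0 0 0 0"

```text
time: 27.85
eef_pos: [0.6498, 0.1362, 0.2099]
tool_rot: [0.173, 3.136, 0.0]
wrist_force: [-0.9, 0.8, -0.2]
finger_gap: 0.498
finger_force: 0.0
```

move_arm:
  deltas: "0 0 .4 0 0 0; 0 0 .5 0 0 0; 0 0 .5 0 0 0; 0 0 .2 0 0 0; 0 0 0 0 0 0"

```text
time: 28.35
eef_pos: [0.6468, 0.1367, 0.1293]
tool_rot: [-0.172, -3.134, 0.001]
wrist_force: [-0.4, -0.0, 0.4]
finger_gap: 0.498
finger_force: 0.0
```

Toggle tip at box x +32 mm: fully on. Grip the tab again.

move_arm:
  deltas: "-.03 0 0 0 0 0; 0 0 0 0 0 0; 0 0 0 0 0 0; 0 0 0 0 0 0; 0 0 0 0 0 0"
  gripper: 1
  force: 25

```text
time: 28.85
eef_pos: [0.6499, 0.1355, 0.1318]
tool_rot: [0.173, 3.135, -0.002]
wrist_force: [-0.7, -8.9, 1.2]
finger_gap: 0.27
finger_force: 26.4
```

move_arm:
  deltas: ".215 0 -.07 0 0 0; .225 0 -.055 0 0 0; .23 0 -.033 0 0 0; .232 0 -.01 0 0 0; .232 0 .014 0 0 0"

```text
time: 29.35
eef_pos: [0.5946, 0.1423, 0.1407]
tool_rot: [0.172, 3.132, -0.0]
wrist_force: [1.0, -5.7, 8.3]
finger_gap: 0.277
finger_force: 28.4
```

move_arm:
  deltas: ".229 0 .036 0 0 0; .224 0 .059 0 0 0; .218 0 .081 0 0 0; .208 0 .103 0 0 0; .197 0 .123 0 0 0"

```text
time: 29.85
eef_pos: [0.5403, 0.1489, 0.1201]
tool_rot: [0.172, 3.133, 0.001]
wrist_force: [-2.3, 0.8, 8.0]
finger_gap: 0.274
finger_force: 31.9
```

move_arm:
  deltas: ".183 0 .142 0 0 0; .168 0 .16 0 0 0; .152 0 .176 0 0 0; .133 0 .19 0 0 0; 0 0 0 0 0 0"

```text
time: 30.35
eef_pos: [0.5077, 0.1529, 0.0851]
tool_rot: [0.172, 3.136, 0.002]
wrist_force: [-3.7, 7.0, 5.0]
finger_gap: 0.271
finger_force: 34.0
```

move_arm:
  deltas: ".113 0 .203 0 0 0; .093 0 .212 0 0 0; .08 0 .2 0 0 0; 0 0 0 0 0 0; 0 0 0 0 0 0"

```text
time: 30.85
eef_pos: [0.4946, 0.1546, 0.0549]
tool_rot: [0.172, 3.135, 0.002]
wrist_force: [-1.7, 8.6, 2.3]
finger_gap: 0.273
finger_force: 34.3
```

move_arm:
  deltas: "0 0 0 0 0 0; 0 0 0 0 0 0; 0 0 0 0 0 0; 0 0 0 0 0 0; 0 0 0 0 0 0"
  gripper: -0.2

```text
time: 31.35
eef_pos: [0.4938, 0.1536, 0.0539]
tool_rot: [0.172, 3.137, 0.0]
wrist_force: [-0.4, 0.1, 0.0]
finger_gap: 0.598
finger_force: 0.0
```

move_arm:
  deltas: "0 0 -.3 0 0 0; 0 0 -.5 0 0 0; 0 0 -.6 0 0 0; 0 0 -.6 0 0 0; 0 0 -.6 0 0 0"

```text
time: 31.85
eef_pos: [0.4934, 0.1536, 0.185]
tool_rot: [-0.172, -3.137, 0.0]
wrist_force: [0.6, 0.4, -0.2]
finger_gap: 0.599
finger_force: 0.0
```

move_arm:
  deltas: ".4 0 -.3 0 0 0; .5 0 0 0 0 0; .5 0 0 0 0 0; .4 0 0 0 0 0; 0 0 0 0 0 0"

```text
time: 32.35
eef_pos: [0.4017, 0.1635, 0.1988]
tool_rot: [-0.171, -3.135, 0.001]
wrist_force: [-0.5, -0.1, -0.9]
finger_gap: 0.598
finger_force: 0.0
```

```bash
python3 -c "
from h import *
import cv2
go(.4,.15,.2,173.7)
s=robot.camera('top')[170:310,180:400,::-1]
cv2.imwrite('pics/t8.png',cv2.resize(s,None,fx=3.5,fy=3.5,interpolation=cv2.INTER_CUBIC))"
```

```text
t32.4 pos [0.4017 0.1635 0.1988] yaw 173.76 tool shift [ 0.   -0.27 -0.02] turn z 0.01 tilt z [-0.002 -0.    -1.   ] gap 0.598 ff 0.0 q6 -1.21
```

View pics/t8.png

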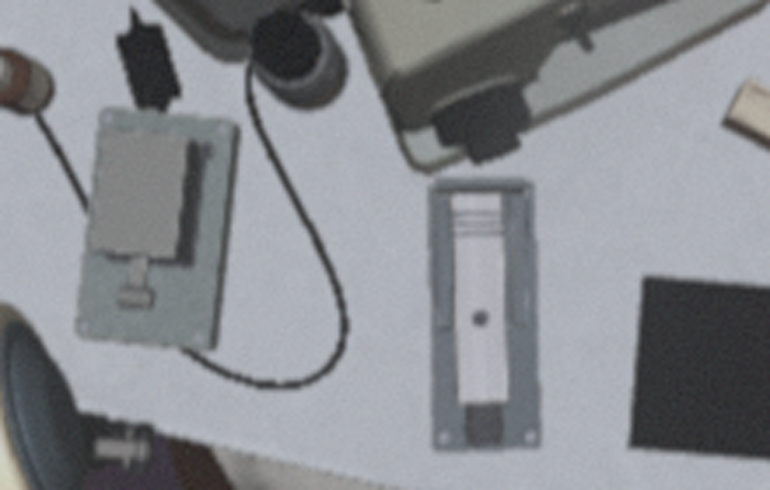

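The cover is shut, with its tab at (137,285). The laser is in the dock with its tail at the wall and its dot at (480,318). Nothing is touching it.

```bash
python3 -c "
from h import *
print(robot.close_job())"
```

```text
the job is handed in; nothing more can be done
None
```

The laser head is back in the dock turned end for end with its tail in, the toggle is fully on, the cover is closed again, and the job was handed in at about 32 s; no verdict came back.

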